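Free the angle gauge and rock it to its mark

ROBOT

A 6-joint arm with a two-finger parallel gripper is mounted at the origin on the work surface. World frame = base frame: x ahead of the robot, y to its left, z up, the work surface at z = 0. Lengths are in mm, angles in rad, forces in N, time in s.
With the tool pointing down it reaches from about 275 to 1000 mm from the base axis. Payload 8.4 kg.
Tool frame: the origin (TCP) lies on the centre line of the jaws, within the pads' length; the fingertips stand 17 mm ahead of it and the grasp point (between the pads) lies 2 mm behind it; z points along the fingers, y is the line along which they close (so a half turn about z gives the same grasp; the last joint's range is limited). The gripper opens to 85 mm and grips with 20 to 120 N. Pads are 22 mm wide; open, the fingers measure 114 mm over their backs; the gripper's body (76 mm by 85 mm) begins 54 mm behind the grasp point. The pads swing forward as they close: fully open they stand 13 mm farther back than shut.
Start: joints at [-1.217, 0.353, 1.633, -0, 1.155, -0.002], TCP at [217.711, -585.858, 248.281] pointing down, gripper open.
Joint ranges: [-2.63, 2.63], [-0.92, 2.1], [0.06, 2.66], [-1.3, 4.44], [0, 2.69], [-3.02, 3.02]. Speed limits (rad/s): [2.22, 2.22, 2.79, 3.14, 3.14, 3.14].

INTERFACE

Orientations are given as [roll, pitch, yaw] about the fixed x, y, z axes, in that order (R = Rz(yaw) Ry(pitch) Rx(roll)).
In Python, from rig import r, eyes gives the robot as it stands. The module is installed in compiled form; this text tells all that it offers.
- The arm moves only by the shell command python3 -m inch 'ROWS' [FORCE]. ROWS is JSON, a list of rows, each a list of 7 numbers: the shift along the tool's x, y, z in m, then the turn, a rotation vector about the tool's x, y, z in degrees, then the closure, from -1 (fully open) to 1 (shut). In form: [[x, y, z, rx, ry, rz, gripper], ...]. A call has 1 to 8 rows; each row shifts and turns the commanded pose from where the row before left it, along the tool's axes as they then stand; what a row does not reach is not made up. A row lasts 1/10 s, in which the tool goes at most 50 mm and 8.59 degrees, less where a joint would pass 70% of its speed; a pose out of reach is approached as far as the arm can. A call with a gripper value outside its range is refused whole. The fingers move at their own pace and stop on an object; FORCE is the grip in N (left out, the last holds). Time passes only in rows, so rows that do not move let the fingers close. It gives the time, the measured TCP pose, the force, the opening and the grip force at its end, in the units of the state.
- r.sense(): the state, without advancing time (a new reading comes with each control period).
- eyes.grab_frame(name): name is "scene" or "top" or "wrist"; returns a dict with "img" (384x512x3 uint8, blue, green, red), "fx", "fy", "cx", "cy" (pixels), "D" ([k1, k2, p1, p2, k3] as OpenCV has them; the pictures are not rectified), "R" (3x3) and "t" (3): a world point X has camera coordinates R X + t; the wrist camera has in their place "hand_eye" (4x4, takes a point from camera to tool coordinates, whose origin is the TCP and whose axes are the flange's). Camera axes: x right, y down, z forward; pixel columns grow to the right and rows downward; lengths in mm; the calibration is good to about 2 mm. A picture is of the moment at which its call begins: read the wrist's pose just before it. There is no depth.
- r.sign_off(): hands the job in; it is judged then, once.
The state is a dict: "clock": time; "qpos": joint angles; "qvel": joint speeds; "joint_efforts": joint torques, N m; "eef_pos": TCP position; "tcp_rot": TCP orientation; "contact_force": force on the tool from outside, world axes, zero at the start; "wrist_torque": the same for the moment, N m; "opening": opening from 0.0 (shut) to 1.0 (fully open); "grasp_force": force on a finger pad.
Only numpy, scipy, OpenCV 4.12 (cv2) and the standard library are available. Lean on these libraries where they do the work, as an engineer would, in place of code of your own. Each camera call takes 0.05 s, during which the arm holds its last target. There are 200 camera calls.

TASK

On the calibration fixture, draw the red-handled lock pin straight out of the bore in the blue post, lay it down in the open notch of the yellow block with its handle still towards the robot's side, and let go of it. Then rock the angle gauge on its stud until its swinging black pointer settles on the red mark of the dial, and keep holding it there: finish with the robot still pressing or holding the gauge, which stays sitting on the stud. Do not knock the gauge off its stud, and leave the tape roll, the black box and the screwdriver where they are.

Things in the scene. Friction and masses are not known exactly. Their poses are not given: they have to be found in the camera images.
- fixture: Fixed steel base plate 175 x 275 x 12 mm carrying all the work, yaw -0.85 to -0.25 rad. Origin: on the bench right under the stud; z up, x towards the dial's face side, y towards the gauge's brass end. On it (mm): stud at the origin; blue post at x -52 to -30, y -90 to -50, top z 68; yellow block at x -108 to -62, y 6 to 54, top z 52.
- bore_mouth (a point): Centre of the bore's mouth on the -x face of the blue post, at (-52, -70, 52) mm in the fixture frame. The bore is 14.5 mm square, its length along x is 22 mm (it is open at both ends). Axes as the fixture's.
- notch (a point): Centre of the floor of the parking notch, at (-85, 30, 34) mm in the fixture frame. The notch is an open-topped groove along the fixture's x, 15 mm wide, 46 mm long, open at both ends, with a flared mouth; the pin is laid in from above. Axes as the fixture's.
- lock_pin: Loose pin, 90 g: square steel shank 61 x 12 x 12 mm along its x, red handle 30 (x) x 22 (y) x 24 (z) mm at its -x end. Origin: centre of the shank. It starts in the bore, unloaded, its shank reaching under the gauge's light arm so that the gauge cannot rock far. Draw it 60 mm towards the fixture's -x to clear the post. Parked, its origin is 6 mm above point notch.
- pin_handle (a point): Centre of the pin's red handle, 45.5 mm from the pin's origin towards its -x. Grip it from above across its 22 mm width.
- pin_mid (a point): Centre of the pin's shank (the pin's origin).
- gauge: Loose angle gauge, 0.5 kg (+-20 %): aluminium beam 34 x 235 x 10 mm along its y (y -140 to +95 mm), brass weight on the +y end, dial 110 mm wide below, 54 mm above, 110 mm high, white face to +x. Origin: beam's underside, where a shallow groove sits on the stud. It rocks about its x. Left alone the brass end lies on the rest (roll -0.21 rad about x); it falls back there when released.
- stud: Fixed steel stud under the middle of the gauge: a rounded ridge along x, its top 50 mm above the bench, between two low cheek plates. Origin as the fixture's.
- rest: Fixed black rubber rest under the brass end of the gauge at y = +80 mm of the fixture. Origin as the fixture's.
- stud_top (a point): Top of the stud's ridge.
- gauge_foot (a point): The gauge's origin, on its underside over the stud.
- press_pad (a point): Centre of the top of the green pad, 30 x 26 mm, on the gauge's -y arm, at (0, -125, 13) mm in the gauge frame: press it down from above with closed fingertips. It takes about 1 N, raising the brass end; 10 mm down is about 0.08 rad of rocking. Nothing stands over it.
- pointer (a joint): Black pendulum pointer, pivoted on the dial 98 mm above the gauge's origin; it hangs plumb, swings two to three times a second and settles in about 2 s. Its angle on the dial in rad, 0 = along the dial's centre line, positive = tip towards the brass end. At rest at the start it reads about 0.21; it falls as the green pad goes down.
- mark (a joint): Red index mark on the dial, 9 mm wide. Its angle on the dial in rad, counted like the pointer's; set somewhere from -0.22 to 0.05 and stays there during the job.
- pointer_tip (a point): Tip of the pointer, 70 mm from its pivot. Its z axis runs from the tip to the pivot.
- mark_tip (a point): The red mark, 70 mm from the pointer's pivot on the dial. Its z axis runs from the mark to the pivot.
- tape_roll: Bystander: roll of tape lying flat, 96 mm across, 24 mm high. Origin: centre of its underside.
- resistor_box: Bystander: black box 85 x 75 x 55 mm with two binding posts, 77 mm high in all. Origin: centre of its underside.
- screwdriver: Bystander: screwdriver lying on the bench, about 200 mm long. Origin: about its middle.

How it is judged (in metres and radians):
On the way, in this order (a step that is already met when the one before it is completed fails the run):
1. the lock pin is drawn out of the bore and clear of the post (x of pin_mid in the frame of bore_mouth below -0.031 m), for 0.05 s.
2. the pin lies in the notch and is let go (x of pin_mid in the frame of notch between -0.02 and 0.016 m and x of pin_handle in the frame of notch below -0.02 m and y of pin_mid in the frame of notch between -0.005 and 0.005 m and z of pin_mid in the frame of notch between 0.002 and 0.01 m and angle between the x axis of lock_pin and the x axis of fixture, either way round below 0.12 rad and contact force between lock_pin and the arm below 0.1 N and contact force between lock_pin and the fingers below 0.1 N and linear speed of lock_pin below 0.03 m/s), for 0.2 s.
3. the pointer has settled on the red mark while the robot holds the gauge on its stud (angle between the z axis of pointer_tip and the z axis of mark_tip, either way round below 0.06 rad and velocity of joint pointer between -0.25 and 0.25 rad/s and contact force between gauge and stud above 0.3 N and distance between gauge_foot and stud_top below 0.006 m and contact force between gauge and rest below 0.1 N and (contact force between gauge and the fingers above 0.2 N or contact force between gauge and the arm above 0.2 N)), for 0.3 s.
At the end, for the whole second after the job is handed in: Pin free in the notch (16-20 mm along, 5 mm across, 2-10 mm over its floor, 0.12 rad). Robot touches the gauge (0.2 N), which sits on the stud (0.3 N, 6 mm), off its rest and at rest (0.1 rad/s); pointer within 0.06 rad of the mark and still (0.25 rad/s) (all of step 3 and x of pin_mid in the frame of notch between -0.02 and 0.016 m and x of pin_handle in the frame of notch below -0.02 m and y of pin_mid in the frame of notch between -0.005 and 0.005 m and z of pin_mid in the frame of notch between 0.002 and 0.01 m and angle between the x axis of lock_pin and the x axis of fixture, either way round below 0.12 rad and contact force between lock_pin and the arm below 0.1 N and contact force between lock_pin and the fingers below 0.1 N and angular speed of gauge below 0.1 rad/s); the arm keeps its last pose, push and grip.
It fails at once if the tape roll is knocked out of its place (more than 30 mm) (distance of tape_roll from where it was at the start of the episode above 0.03 m).
It fails at once if the black resistor box is knocked out of its place (more than 30 mm) (distance of resistor_box from where it was at the start of the episode above 0.03 m).
It fails at once if the screwdriver is knocked out of its place (more than 30 mm) (distance of screwdriver from where it was at the start of the episode above 0.03 m).
It fails at once if the gauge is lifted or knocked off its stud (foot more than 15 mm from the stud's top) (distance between gauge_foot and stud_top above 0.015 m).
It also fails if it takes over 54 s, if anything falls off the work surface, if the arm or the gripper's body presses on something with over 40 N, if the wrist force passes 120 N, or if a joint passes its speed limit or range.

## Working session

There is one attempt and no reset: what is moved stays moved. The work goes in short steps, Python scripts to look and compute and a shell command to move; the robot and the scene stay as the last step left them, time stands still between calls to the robot, and variables do not carry over. Pictures are saved under pics/ and viewed, at most 10 in all, crops included, and the job is handed in when it is done.

```bash
mkdir -p pics
python3 - <<'E'
from rig import r, eyes
import cv2, numpy as np
print(r.sense())
ims=[]
for n in("scene","top"):
    f=eyes.grab_frame(n); cv2.imwrite(f"pics/{n}0.png",f["img"])
    np.savez(f"{n}0.npz",**f)
    print(n,[np.round(np.array(f[k]),3).tolist() for k in("fx","fy","cx","cy","D","R","t")])
E
```

```text
{'clock': 0.0, 'qpos': array([-1.21736234e+00,  3.53643112e-01,  1.63417553e+00, -1.58101954e-05,
        1.15519053e+00, -2.40996166e-03]), 'qvel': array([ 0.00126554, -0.00112054,  0.00081223, -0.00018011,  0.00013938,
       -0.00098281]), 'joint_efforts': array([ 1.78733728e-03, -6.05249119e+01, -3.42067945e+01,  1.14240804e-04,
        9.32550902e-03, -1.88357788e-06]), 'eef_pos': array([ 217.56442721, -585.40532441,  247.54709912]), 'tcp_rot': array([-3.14017611e+00,  1.10414612e-05,  3.55850346e-01]), 'contact_force': array([-0.05534954,  0.36962153,  0.21820338]), 'wrist_torque': array([ 0.0088565 , -0.04003656,  0.05315825]), 'grasp_force': 0.0, 'opening': 0.9977501205613254}
scene [463.06, 463.06, 255.349, 195.016, [0.001, 0.0, 0.0, 0.0, 0.0], [[0.319, 0.948, -0.004], [0.56, -0.192, -0.806], [-0.764, 0.255, -0.592]], [-236.204, -202.456, 1654.671]]
top [413.681, 413.681, 255.557, 190.73, [0.014, 0.0, 0.0, 0.0, 0.0], [[0.006, -0.999, 0.037], [-0.981, -0.013, -0.194], [0.195, -0.035, -0.98]], [31.459, 549.426, 1094.075]]
```

View pics/scene0.png

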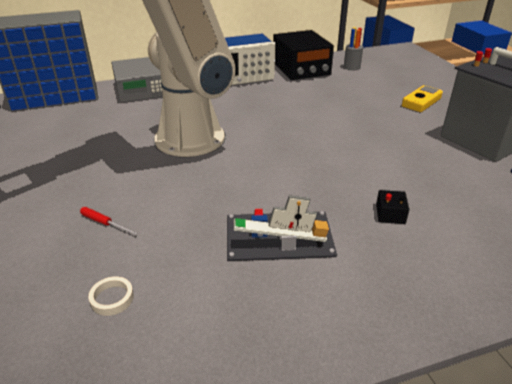

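View pics/top0.png

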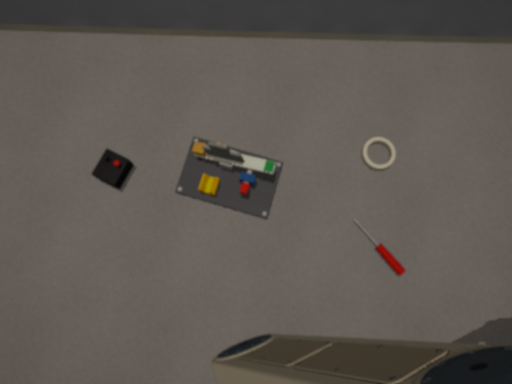

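The scene view shows the fixture near (280,235) with the dial facing this camera. In the top view the yellow block is at (209,184), blue post (247,177), red handle (245,188), green pad (269,166) and brass (199,148).

```bash
cat > h.py <<'E'
import cv2, numpy as np
from scipy.spatial.transform import Rotation as Ro
def cam(f,s=None):
    """K, D, R, t (world->cam); s = state for wrist"""
    K=np.array([[f["fx"],0,f["cx"]],[0,f["fy"],f["cy"]],[0,0,1]],float)
    D=np.array(f["D"],float)
    if "R" in f: return K,D,np.array(f["R"]),np.array(f["t"],float)
    T=np.eye(4);T[:3,:3]=Ro.from_euler("xyz",s["tcp_rot"]).as_matrix();T[:3,3]=s["eef_pos"]
    M=np.linalg.inv(T@np.array(f["hand_eye"]))
    return K,D,M[:3,:3],M[:3,3]
def ray(c,px):
    K,D,R,t=c
    u=cv2.undistortPoints(np.array([[px]],float),K,D)[0,0]
    return -R.T@t, R.T@np.array([u[0],u[1],1])
def onz(c,px,z):
    o,d=ray(c,px); return o+d*(z-o[2])/d[2]
def proj(c,X):
    K,D,R,t=c
    return cv2.projectPoints(np.array(X,float).reshape(-1,3),cv2.Rodrigues(R)[0],t,K,D)[0][:,0]
HSV={"yellow":((22,150,80),(35,255,255)),"blue":((105,130,40),(130,255,255)),"green":((50,100,40),(85,255,255)),
     "brass":((12,120,80),(21,255,255)),"red":((0,170,80),(8,255,255))}
def mask(img,c):
    h=cv2.cvtColor(img,cv2.COLOR_BGR2HSV); m=cv2.inRange(h,*HSV[c])
    if c=="red": m|=cv2.inRange(h,(172,170,80),(180,255,255))
    return m
def blobs(img,c,amin=15):
    n,l,st,ce=cv2.connectedComponentsWithStats(mask(img,c))
    return sorted([(int(st[i,4]),ce[i].round(1).tolist(),st[i,:4].tolist()) for i in range(1,n) if st[i,4]>=amin],reverse=True)
E
python3 - <<'E'
from h import *
for n in("top","scene"):
    f=dict(np.load(n+"0.npz")); c=cam(f)
    for k in HSV:
        for b in blobs(f["img"],k)[:5]:
            if 170<b[1][0]<340 and 120<b[1][1]<280: print(n,k,b, onz(c,b[1],{"yellow":50,"blue":68,"green":85,"brass":50,"red":60}[k]).round(1))
E
```

```text
top yellow (283, [208.6, 184.2], [199, 175, 20, 20]) [566.5 167.2  50. ]
top blue (112, [247.7, 177.4], [240, 172, 16, 13]) [583.3  59.1  68. ]
top green (71, [268.9, 165.5], [265, 161, 9, 10]) [613.5   1.8  85. ]
top brass (135, [198.1, 148.0], [192, 142, 13, 14]) [670.6 199.7  50. ]
top brass (34, [201.7, 180.7], [198, 173, 11, 19]) [576.2 186.6  50. ]
top red (88, [244.2, 187.8], [240, 182, 10, 12]) [555.6  68.3  60. ]
scene green (73, [240.0, 222.1], [236, 218, 9, 9]) [605.1   5.8  85. ]
scene brass (234, [320.0, 228.1], [312, 220, 17, 17]) [653.2 202.9  50. ]
scene red (44, [258.3, 211.7], [255, 209, 8, 6]) [550.8  72.2  60. ]
```

```bash
cat >> h.py <<'E'
def todo(s,target,yaw):
    """shift in current tool axes (mm) to target and the turn about tool z (deg)"""
    Rt=Ro.from_euler("xyz",s["tcp_rot"]).as_matrix()
    d=Rt.T@(np.array(target)-s["eef_pos"])
    rv=(Ro.from_matrix(Rt).inv()*Ro.from_euler("xyz",[np.pi,0,yaw])).as_rotvec(degrees=True)
    return d.round(1),rv.round(2)
E
python3 - <<'E'
from h import *
from rig import r,eyes
f=eyes.grab_frame("wrist"); print(np.array(f["hand_eye"]).round(3),f["fx"],f["cx"],f["cy"])
for y in(-.27,-.27+np.pi): print(todo(r.sense(),[550,75,330],y))
E
```

```text
[[   0.      -0.951   -0.308   78.11 ]
 [   1.       0.      -0.       0.447]
 [   0.      -0.308    0.951 -126.166]
 [   0.       0.       0.       1.   ]] 298.8729613685326 257.01822934660856 191.29031911900432
(array([ 541.7, -503.5,  -81.7]), array([-6.000e-02,  2.000e-02,  3.586e+01]))
(array([ 541.7, -503.5,  -81.7]), array([-2.0000e-02, -7.0000e-02, -1.4414e+02]))
```

```bash
python3 -m inch '[[0.0358,-0.0331,-0.002,0,0,0,-1],[0.0358,-0.0331,-0.002,0,0,0,-1],[0.0358,-0.0331,-0.002,0,0,0,-1],[0.0358,-0.0331,-0.002,0,0,0,-1],[0.0358,-0.0331,-0.002,0,0,0,-1],[0.0358,-0.0331,-0.002,0,0,0,-1],[0.0358,-0.0331,-0.002,0,0,0,-1],[0.0358,-0.0331,-0.002,0,0,0,-1]]'
python3 -m inch '[[0.0358,-0.0331,0,0,0,0,-1],[0.0358,-0.0331,0,0,0,0,-1],[0.0358,-0.0331,0,0,0,0,-1],[0.0358,-0.0331,0,0,0,0,-1],[0.0358,-0.0331,0,0,0,0,-1],[0.0358,-0.0331,0,0,0,0,-1],[0.0358,-0.0331,0,0,0,0,-1],[0.0358,-0.0331,0,0,0,0,-1]]'
python3 -m inch '[[0,0,0,0,0,-8.5,-1],[0,0,0,0,0,-8.5,-1],[0,0,0,0,0,-8.5,-1],[0,0,0,0,0,-8.5,-1],[0,0,0,0,0,-8.5,-1],[0,0,0,0,0,-8.5,-1],[0,0,0,0,0,-8.5,-1],[0,0,0,0,0,-8.5,-1]]'
python3 -m inch '[[0,0,0,0,0,-8.5,-1],[0,0,0,0,0,-8.5,-1],[0,0,0,0,0,-8.5,-1],[0,0,0,0,0,-8.5,-1],[0,0,0,0,0,-8.5,-1],[0,0,0,0,0,-8.5,-1],[0,0,0,0,0,-8.1,-1],[0,0,0,0,0,0,-1]]'
python3 - <<'E'
from h import *
from rig import r,eyes
s=r.sense();f=eyes.grab_frame("wrist");np.savez("w1.npz",**f);np.savez("w1s.npz",**{k:s[k] for k in("tcp_rot","eef_pos")})
print(s["clock"],s["qpos"],s["eef_pos"],s["tcp_rot"])
cv2.imwrite("pics/w1.png",f["img"])
c=cam(f,s)
for k in HSV:
    for b in blobs(f["img"],k)[:3]: print(k,b,onz(c,b[1],{"yellow":52,"blue":68,"green":85,"brass":50,"red":64}[k]).round(1))
E
```

```text
clock: 0.95
eef_pos: [394.3, -236.0, 264.4]
tcp_rot: [3.141, -0.0, 0.355]
contact_force: [0.0, -1.0, 0.8]
opening: 1.002
grasp_force: 0.0
clock: 1.75
eef_pos: [570.6, 112.2, 264.2]
tcp_rot: [3.142, 0.0, 0.356]
contact_force: [0.2, -0.5, 0.2]
opening: 1.0
grasp_force: 0.0
clock: 2.55
eef_pos: [570.0, 110.1, 264.0]
tcp_rot: [-3.141, 0.0, 1.549]
contact_force: [0.1, 0.6, -0.5]
opening: 1.0
grasp_force: 0.0
clock: 3.35
eef_pos: [570.0, 110.0, 264.0]
tcp_rot: [-3.141, -0.0, 2.576]
contact_force: [0.7, 1.1, 0.6]
opening: 1.001
grasp_force: 0.0
3.35 [ 1.88145955e-01  2.69651955e-01  1.71383717e+00 -1.74483669e-05
  1.15865150e+00 -8.17240787e-01] [569.97484587 110.04365994 264.02981315] [-3.14120606e+00 -3.88676917e-04  2.57618999e+00]
yellow (729, [299.5, 135.1], [287, 115, 26, 43]) [564.5 168.6  52. ]
yellow (174, [317.7, 132.2], [312, 113, 12, 39]) [572.6 187.3  52. ]
yellow (51, [283.1, 138.3], [278, 133, 10, 14]) [557.7 151.3  52. ]
blue (826, [230.0, 198.7], [210, 178, 38, 38]) [581.5  64.9  68. ]
green (484, [197.0, 252.0], [184, 239, 27, 27]) [610.8   1.4  85. ]
brass (871, [364.7, 194.8], [343, 180, 40, 33]) [668.2 199.3  50. ]
brass (862, [297.6, 135.6], [274, 111, 51, 52]) [564.2 166.6  50. ]
brass (21, [332.7, 253.3], [329, 251, 8, 5]) [717.6 129.8  50. ]
red (527, [220.8, 174.8], [209, 160, 25, 31]) [553.2  71.1  64. ]
```

View pics/w1.png

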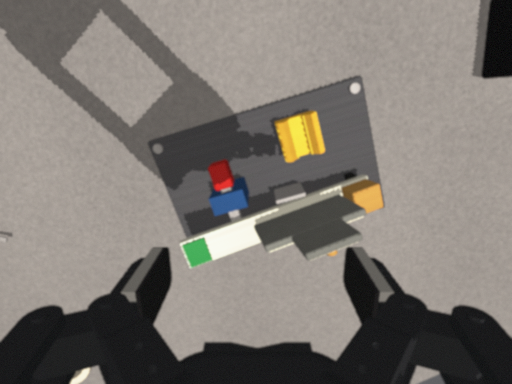

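The wrist view shows the whole fixture: red handle (221,175), blue post (229,199), yellow block (300,136) and plate screws at (157,148) and (355,88). I'll fit the fixture frame from these.

```bash
cat >> h.py <<'E'
def hulltop(m):
    p=np.argwhere(m)[:,::-1].astype(np.float32); return cv2.minAreaRect(p)
E
python3 - <<'E'
from h import *
from rig import r
f=dict(np.load("w1.npz"));s=dict(np.load("w1s.npz"));c=cam(f,s)
im=f["img"]
g=cv2.cvtColor(im,cv2.COLOR_BGR2GRAY)
P=[]
for (x,y) in((157,148),(355,88)):
    w=g[y-10:y+11,x-10:x+11].astype(float); m=w>np.median(w)+45
    yy,xx=np.nonzero(m); p=(x-10+xx.mean(),y-10+yy.mean()); P.append(onz(c,p,13)); print(p,m.sum(),P[-1].round(1))
v=P[1]-P[0]; yaw=-np.arctan2(v[0],v[1]); print("len",np.linalg.norm(v),"yaw",yaw)
R=Ro.from_euler("z",yaw).as_matrix()
# yellow
y=mask(im,"yellow")|mask(im,"brass"); y[:, 335:]=0; y[200:]=0
for n,m,z in(("yellow",y,52),("blue",mask(im,"blue"),68),("red",mask(im,"red"),64)):
    b=cv2.boxPoints(hulltop(m)); W=np.array([onz(c,p,z) for p in b]); print(n,b.round(0).tolist(),(R.T@W.T).T.round(1)[:,:2].tolist())
    p=np.argwhere(m)[:,::-1]
    W=np.array([R.T@onz(c,q.astype(float),z) for q in p]); print("  rotated bbox 1-99%",np.percentile(W,[1,99],axis=0)[:,:2].round(1).tolist())
    
print("screws rot",[ (R.T@p).round(1).tolist() for p in P], "cam",(R.T@ray(c,(256,190))[0]).round(0))
E
```

```text
(np.float64(157.02127659574467), np.float64(148.4255319148936)) 47 [489.5   9.9  13. ]
(np.float64(356.65833333333336), np.float64(86.76666666666667)) 120 [558.6 256.2  13. ]
len 255.81273334302787 yaw -0.2736582731938037
yellow [[273.0, 121.0], [315.0, 108.0], [328.0, 151.0], [285.0, 164.0]] [[474.1, 290.2], [474.8, 338.5], [524.9, 341.3], [524.8, 290.8]]
  rotated bbox 1-99% [[475.1, 291.4], [523.4, 338.2]]
blue [[206.0, 188.0], [243.0, 177.0], [251.0, 205.0], [214.0, 216.0]] [[522.0, 198.1], [522.2, 241.6], [556.8, 240.4], [557.0, 195.5]]
  rotated bbox 1-99% [[523.5, 196.8], [556.4, 240.6]]
red [[206.0, 165.0], [226.0, 158.0], [235.0, 184.0], [215.0, 191.0]] [[498.5, 206.0], [497.4, 229.2], [528.3, 229.7], [529.7, 205.8]]
  rotated bbox 1-99% [[498.4, 206.6], [528.5, 228.9]]
screws rot [[468.6, 141.8, 13.0], [468.6, 397.6, 13.0]] cam [443. 282. 390.]
```

Run:
```python
from h import *
from rig import r
R=Ro.from_euler("z",-.2737).as_matrix(); s=r.sense()
T=R@[512,217,50]; print(T)
print(todo(s,[*T[:2],264],-.2737+np.pi))
```

```text
[551.59616185  70.53137057  50.        ]
(array([ -5.9, -43.2,   0.1]), array([ -0.02,  -0.02, -17.01]))
```

```bash
python3 -m inch '[[-0.0029,-0.0216,0,0,0,0,-1],[-0.003,-0.0216,0,0,0,0,-1],[0,0,0,0,0,-5.7,-1],[0,0,0.04,0,0,-5.7,-1],[0,0,0.04,0,0,-5.6,-1],[0,0,0.02,0,0,0,-1],[0,0,0,0,0,0,-1]]'
python3 - <<'E'
from h import *
from rig import r,eyes
s=r.sense();f=eyes.grab_frame("wrist");c=cam(f,s)
print(s["clock"],s["eef_pos"],s["tcp_rot"])
cv2.imwrite("pics/w2.png",f["img"])
R=Ro.from_euler("z",-.2737).as_matrix()
print("tcp",R.T@s["eef_pos"])
for n,z in(("yellow",52),("blue",68),("red",64)):
    m=mask(f["img"],n)
    if n=="yellow": m|=mask(f["img"],"brass"); 
    for b in blobs(f["img"],n,40)[:3]: print(n,b)
    p=np.argwhere(m)[:,::-1]
    W=np.array([R.T@onz(c,q.astype(float),z) for q in p]); print("  rotated bbox 1-99%",np.percentile(W,[1,99],axis=0)[:,:2].round(1).tolist())
print("cam",(R.T@ray(c,(256,190))[0]).round(0))
E
```

```text
clock: 4.1
eef_pos: [549.8, 70.2, 161.4]
tcp_rot: [-3.139, -0.005, 2.867]
contact_force: [-0.6, -0.3, 0.2]
opening: 1.0
grasp_force: 0.0
4.1 [549.75238141  70.19806456 161.36615343] [-3.13935594 -0.00526816  2.86678998]
tcp [510.314941   216.18073485 161.36615343]
yellow (1410, [366.4, 180.9], [350, 154, 35, 57])
yellow (253, [402.1, 184.1], [396, 158, 13, 53])
yellow (195, [386.3, 181.2], [382, 156, 10, 52])
  rotated bbox 1-99% [[473.1, 282.5], [611.9, 396.6]]
blue (1621, [258.2, 237.6], [234, 208, 50, 48])
  rotated bbox 1-99% [[516.1, 196.8], [556.8, 235.5]]
red (1020, [258.3, 202.7], [245, 183, 28, 40])
  rotated bbox 1-99% [[496.0, 206.1], [528.0, 226.4]]
cam [432. 216. 288.]
```

View pics/w2.png

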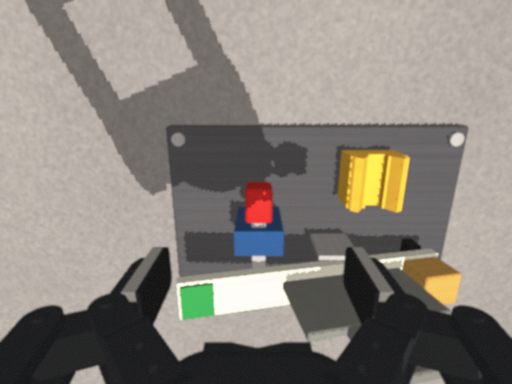

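The handle is centred below the jaws at (258,203), the post is at (258,238) and the yellow notch at (373,180). Descending to grip.

```bash
python3 -m inch '[[-0.002,0,0.03,0,0,0,-1],[0,0,0.03,0,0,0,-1],[0,0,0.03,0,0,0,-1],[0,0,0.02,0,0,0,-1],[0,0,0,0,0,0,-1],[0,0,0,0,0,0,0.3]]' 30
python3 -m inch '[[0,0,0,0,0,0,1],[0,0,0,0,0,0,1],[0,0,0,0,0,0,1],[0,0,0,0,0,0,1],[0,0,0,0,0,0,1]]' 40
```

```text
clock: 4.75
eef_pos: [554.9, 70.1, 55.7]
tcp_rot: [3.141, 0.001, 2.87]
contact_force: [0.4, -0.0, 0.8]
opening: 0.855
grasp_force: 0.0
clock: 5.25
eef_pos: [554.4, 70.1, 55.2]
tcp_rot: [3.141, 0.001, 2.871]
contact_force: [-1.5, 0.7, 8.0]
opening: 0.247
grasp_force: 44.7
```

```bash
python3 -m inch '[[0.005,0,0,0,0,0,1],[0.01,0,0,0,0,0,1],[0.01,0,0,0,0,0,1],[0.01,0,0,0,0,0,1],[0.01,0,0,0,0,0,1],[0.01,0,0,0,0,0,1],[0.01,0,0,0,0,0,1],[0,0,0,0,0,0,1]]'
python3 - <<'E'
from h import *
from rig import r,eyes
s=r.sense();f=eyes.grab_frame("wrist");c=cam(f,s)
R=Ro.from_euler("z",-.2737).as_matrix()
print(s["contact_force"],"tcp",R.T@s["eef_pos"],s["tcp_rot"])
cv2.imwrite("pics/w3.png",f["img"])
E
```

```text
clock: 6.05
eef_pos: [487.6, 87.4, 53.4]
tcp_rot: [-3.14, -0.005, 2.871]
contact_force: [-0.3, 0.4, -1.3]
opening: 0.251
grasp_force: 43.4
[-0.32249313  0.41890892 -1.34426834] tcp [445.86745388 215.94189131  53.41439661] [-3.13966706 -0.00468923  2.8711957 ]
```

View pics/w3.png

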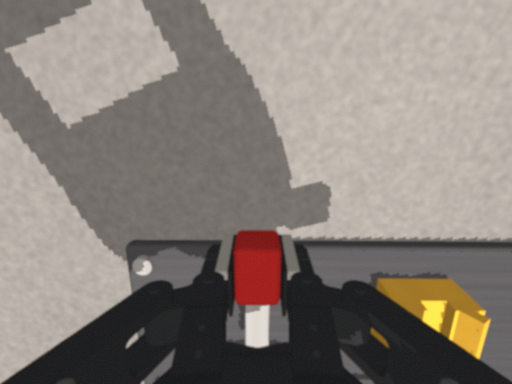

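The pin is out: red handle in the jaws at (258,265), shank visible at (257,325), yellow block at lower right. Lift and carry it over the notch.

```bash
python3 -m inch '[[0,0,-0.02,0,0,0,1],[0,0,-0.02,0,0,0,1],[-0.003,0.025,0,0,0,0,1],[-0.003,0.025,0,0,0,0,1],[-0.003,0.025,0,0,0,0,1],[0,0.025,0,0,0,0,1],[0,0,0,0,0,0,1],[0,0,0,0,0,0,1]]'
python3 - <<'E'
from h import *
from rig import r,eyes
s=r.sense();f=eyes.grab_frame("wrist");c=cam(f,s)
R=Ro.from_euler("z",-.2737).as_matrix()
print(s["contact_force"],"tcp",R.T@s["eef_pos"],s["tcp_rot"])
cv2.imwrite("pics/w4.png",f["img"][180:384,130:390].repeat(3,0).repeat(3,1)[:600])
for X in((-108,30,34),(-108,22.5,34),(-108,37.5,34),(-108,6,52),(-108,54,52)):
    print(X,proj(c,R@(np.array(X)+[586.6,286.2,0])).round(1))
h=s["eef_pos"]+R@np.array([0,0,-3.])
for X in ((-2+30,-6,6),(-2+30,6,6),(-2+70,-6,6),(-2+70,6,6)): print("shank",X,proj(c,h+R@np.array(X)).round(1))
for b in blobs(f["img"],"red",40)[:1]+blobs(f["img"],"yellow",40)[:3]+blobs(f["img"],"brass",40)[:3]: print(b)
E
```

```text
clock: 6.9
eef_pos: [526.0, 181.3, 93.6]
tcp_rot: [-3.14, -0.001, 2.872]
contact_force: [-0.3, 0.3, -0.2]
opening: 0.25
grasp_force: 43.4
[-0.27260686  0.32008951 -0.24156961] tcp [457.4118735  316.72361612  93.63383338] [-3.14047236e+00 -1.44301206e-03  2.87192551e+00]
(-108, 30, 34) [[257.5 246.8]]
(-108, 22.5, 34) [[246.7 246.8]]
(-108, 37.5, 34) [[268.3 246.9]]
(-108, 6, 52) [[219.8 260.3]]
(-108, 54, 52) [[295.1 260.7]]
shank (28, -6, 6) [[246.5 319.4]]
shank (28, 6, 6) [[270.4 319.5]]
shank (68, -6, 6) [[246.9 380.5]]
shank (68, 6, 6) [[269.1 380.6]]
(3345, [257.0, 267.2], [233, 231, 49, 73])
(50, [234.7, 312.4], [230, 305, 8, 14])
(186, [278.1, 310.0], [269, 299, 20, 22])
(151, [236.1, 310.0], [226, 300, 19, 21])
```

View pics/w4.png

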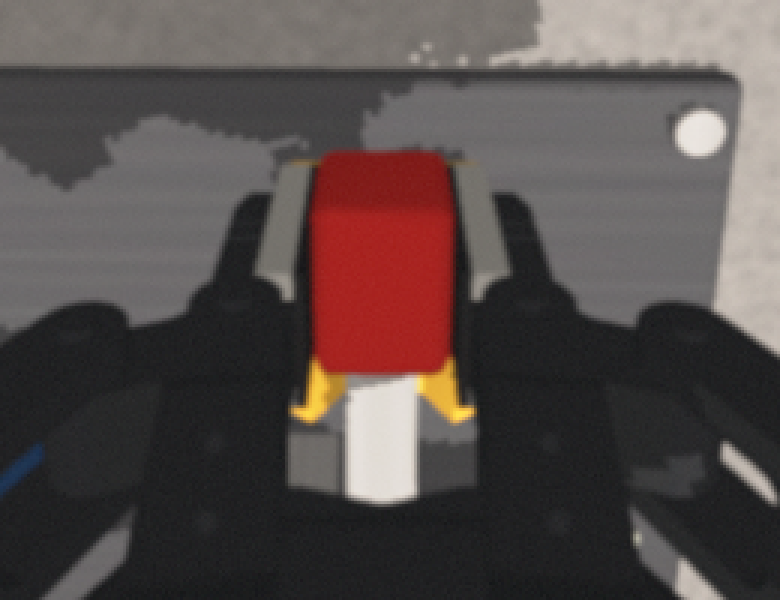

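The shank centre (col 257) lines up with the notch's flare, whose two yellow sides are symmetric about col 257. Lowering.

```bash
python3 -m inch '[[0.004,-0.0003,0.015,0,0,0,1],[0,0,0.015,0,0,0,1],[0,0,0.008,0,0,0,1],[0,0,0.005,0,0,0,1],[0,0,0.003,0,0,0,1],[0,0,0,0,0,0,1],[0,0,0,0,0,0,1]]'
python3 -m inch '[[0,0,0.002,0,0,0,1],[0,0,0,0,0,0,1]]'
```

```text
clock: 7.65
eef_pos: [523.0, 182.1, 48.6]
tcp_rot: [3.141, 0.0, 2.871]
contact_force: [-0.7, 0.1, -0.6]
opening: 0.248
grasp_force: 43.4
clock: 7.85
eef_pos: [522.7, 182.1, 46.4]
tcp_rot: [3.141, 0.0, 2.871]
contact_force: [0.1, 0.4, -0.8]
opening: 0.246
grasp_force: 43.4
```

```bash
python3 -m inch '[[0,0,0.0015,0,0,0,1],[0,0,0,0,0,0,1]]'
python3 -m inch '[[0,0,0.001,0,0,0,1],[0,0,0,0,0,0,1]]'
python3 -m inch '[[0,0,0.001,0,0,0,1],[0,0,0,0,0,0,1]]'
```

```text
clock: 8.05
eef_pos: [522.6, 182.1, 44.7]
tcp_rot: [-3.142, -0.0, 2.871]
contact_force: [-0.1, 0.7, -1.4]
opening: 0.25
grasp_force: 43.4
clock: 8.25
eef_pos: [522.7, 182.1, 43.7]
tcp_rot: [-3.142, -0.0, 2.871]
contact_force: [-0.3, -0.5, -0.4]
opening: 0.247
grasp_force: 43.4
clock: 8.45
eef_pos: [522.7, 182.1, 43.2]
tcp_rot: [3.142, -0.0, 2.871]
contact_force: [-2.3, -1.3, 5.5]
opening: 0.252
grasp_force: 44.5
```

```bash
python3 -m inch '[[0,0,0,0,0,0,0],[0,0,0,0,0,0,0],[0,0,0,0,0,0,0],[0,0,0,0,0,0,0],[0,0,-0.01,0,0,0,0],[0,0,-0.04,0,0,0,0],[0,0,-0.05,0,0,0,0],[0,0,-0.03,0,0,0,0]]'
python3 -m inch '[[0,0,0,0,0,0,1],[0,0,0,0,0,0,1]]'
python3 - <<'E'
from h import *
from rig import r,eyes
s=r.sense();f=eyes.grab_frame("wrist");c=cam(f,s);sc=eyes.grab_frame("scene");np.savez("sc1.npz",**sc)
R=Ro.from_euler("z",-.2737).as_matrix()
print("tcp",R.T@s["eef_pos"],s["tcp_rot"])
p=np.argwhere(mask(f["img"],"red"))[:,::-1]
W=np.array([R.T@onz(c,q.astype(float),52)-[586.6,286.2,0] for q in p]); print("handle fixture bbox",np.percentile(W,[1,99],axis=0)[:,:2].round(1).tolist())
b=sc["img"][180:270,215:345]
cv2.imwrite("pics/v5.png",np.hstack([cv2.resize(f["img"][100:384,130:390],(390,426)),cv2.resize(b,(410,284)).__array__() if 0 else cv2.copyMakeBorder(cv2.resize(b,(410,284),interpolation=cv2.INTER_CUBIC),0,142,0,0,cv2.BORDER_CONSTANT)]))
T=R@(np.array([586.6,286.2,0])+[0,-121,180]); print(todo(s,T,-.2737+np.pi))
E
```

```text
clock: 9.25
eef_pos: [523.7, 182.4, 176.7]
tcp_rot: [3.14, 0.003, 2.871]
contact_force: [0.3, 0.3, -0.3]
opening: 0.501
grasp_force: 0.0
clock: 9.45
eef_pos: [523.0, 182.2, 173.9]
tcp_rot: [3.14, 0.002, 2.871]
contact_force: [-0.3, 0.3, 0.6]
opening: 0.172
grasp_force: 0.0
tcp [454.26887728 316.73612512 173.86779548] [3.14047542e+00 1.64234366e-03 2.87081590e+00]
handle fixture bbox [[-150.4, 19.3], [-119.5, 39.5]]
(array([-131.9, -151.9,   -6.1]), array([0.06, 0.09, 0.17]))
```

View pics/v5.png

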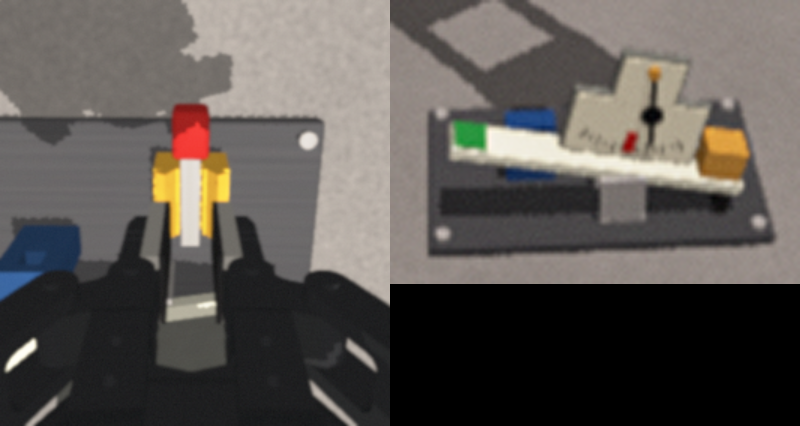

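Left: the pin lies in the notch with its handle on the robot's side, fully released. Right: pivot at about (655,72), pointer hanging near (652,115), red mark at (630,142), just left of the pointer. Next I measure the angle and go over the pad.

```bash
cat >> h.py <<'E'
def dial(f,xd=12,pr=False):
    """mark angle relative to plumb on the dial plane (rad, + to brass), pivot/mark in fixture"""
    c=cam(f);R=Ro.from_euler("z",-.2737).as_matrix();O=np.array([586.6,286.2,0])
    def pl(px):
        o,d=ray(c,px);o=R.T@o-O;d=R.T@d;return o+d*(xd-o[0])/d[0]
    im=f["img"];h=cv2.cvtColor(im,cv2.COLOR_BGR2HSV)
    def cen(m,lo,hi):
        n,l,st,ce=cv2.connectedComponentsWithStats(m);o=[]
        for i in range(1,n):
            if st[i,4]>2:
                P=pl(ce[i])
                if -60<P[1]<60 and lo<P[2]<hi:o.append((int(st[i,4]),ce[i].round(1).tolist(),P.round(1)))
        return sorted(o,key=lambda a:-a[0])
    red=cen(cv2.inRange(h,(0,120,60),(9,255,255))|cv2.inRange(h,(170,120,60),(180,255,255)),50,130)
    piv=cen(cv2.inRange(h,(10,100,60),(30,255,255)),115,175)
    blk=cen(cv2.inRange(h,(0,0,0),(180,255,60)),60,150)
    ang=lambda a,b:round(float(np.arctan2(b[1]-a[1],a[2]-b[2])),3)
    print("piv",piv[:2],"red",red[:2],"blk",blk[:3])
    if piv and red: print("mark-plumb",ang(piv[0][2],red[0][2]), "pointer-plumb",[ang(piv[0][2],b[2]) for b in blk[:2]])
E
python3 -c "
from h import *
dial(dict(np.load('sc1.npz')))"
python3 -m inch '[[0,-0.05,0,0,0,0,1],[0,-0.05,0,0,0,0,1],[0,-0.052,0,0,0,0,1],[-0.044,0,0,0,0,0,1],[-0.044,0,0,0,0,0,1],[-0.044,0,0,0,0,0,1],[0,0,0.02,0,0,0,1],[0,0,0.02,0,0,0,1]]'
python3 - <<'E'
from h import *
from rig import r
R=Ro.from_euler("z",-.2737).as_matrix();s=r.sense()
print(s["eef_pos"],todo(s,R@(np.array([586.6,286.2,0])+[0,-121,118]),-.2737+np.pi))
E
```

```text
piv [(18, [298.5, 202.8], array([ 12. ,  22.4, 152.3]))] red [(20, [290.6, 224.6], array([12. ,  6.5, 85.9]))] blk [(27, [297.7, 216.2], array([ 12. ,  22.5, 111.5]))]
mark-plumb -0.235 pointer-plumb [0.002]
clock: 10.35
eef_pos: [610.2, 1.6, 130.6]
tcp_rot: [-3.141, -0.001, 2.87]
contact_force: [-0.3, 0.1, -0.3]
opening: -0.002
grasp_force: 0.0
[610.18897406   1.63032804 130.62142975] (array([ 0.4, -1.3, 12.6]), array([-0.02, -0.09,  0.11]))
```

```bash
python3 -m inch '[[0,-0.001,0.012,0,0,0,1],[0,0,0.008,0,0,0,1],[0,0,0.003,0,0,0,1],[0,0,0.003,0,0,0,1],[0,0,0.003,0,0,0,1],[0,0,0.003,0,0,0,1],[0,0,0,0,0,0,1]]'
python3 -m inch '[[0,0,0.003,0,0,0,1],[0,0,0.003,0,0,0,1],[0,0,0.003,0,0,0,1],[0,0,0.003,0,0,0,1],[0,0,0.002,0,0,0,1],[0,0,0.002,0,0,0,1],[0,0,0,0,0,0,1],[0,0,0,0,0,0,1]]'
python3 - <<'E'
from h import *
from rig import r,eyes
f=eyes.grab_frame("scene");dial(f);print(r.sense()["contact_force"])
cv2.imwrite("pics/v6.png",cv2.resize(f["img"][170:270,200:350],(750,500),interpolation=cv2.INTER_CUBIC))
E
```

```text
clock: 11.05
eef_pos: [609.6, 1.3, 100.9]
tcp_rot: [3.141, 0.0, 2.871]
contact_force: [-0.2, -0.4, 1.0]
opening: -0.003
grasp_force: 0.6
clock: 11.85
eef_pos: [609.5, 1.3, 84.8]
tcp_rot: [3.142, -0.0, 2.871]
contact_force: [-0.2, -0.9, 0.8]
opening: 0.002
grasp_force: 0.6
piv [(20, [291.5, 202.5], array([ 12. ,   5.7, 153.8])), (7, [302.1, 207.4], array([ 12. ,  31.9, 138. ]))] red [(16, [288.3, 224.9], array([12. ,  0.8, 85.3]))] blk [(29, [290.5, 215.9], array([ 12. ,   5.1, 113.4])), (3, [291.0, 208.0], array([ 12. ,   5.2, 137.4])), (3, [290.0, 223.0], array([12. ,  4.7, 91. ]))]
mark-plumb -0.071 pointer-plumb [-0.015, -0.03]
[-0.27297876 -0.66804557  0.83831593]
```

View pics/v6.png

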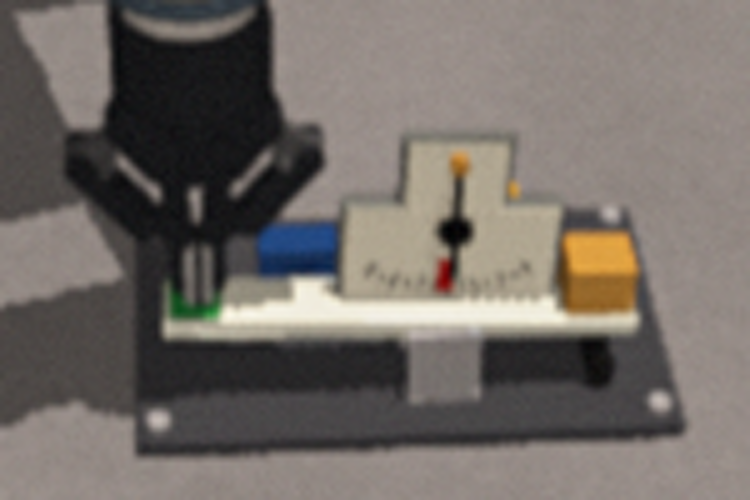

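The fingertips press the green pad. The pointer tip (452,285) is just right of the red mark (444,275), so about 0.06 rad, or 7–8 mm, remains.

```bash
python3 -m inch '[[0,0,0.002,0,0,0,1],[0,0,0.002,0,0,0,1],[0,0,0.002,0,0,0,1],[0,0,0.0015,0,0,0,1],[0,0,0,0,0,0,1],[0,0,0,0,0,0,1],[0,0,0,0,0,0,1],[0,0,0,0,0,0,1]]'
python3 -m inch '[[0,0,0,0,0,0,1],[0,0,0,0,0,0,1],[0,0,0,0,0,0,1],[0,0,0,0,0,0,1],[0,0,0,0,0,0,1],[0,0,0,0,0,0,1],[0,0,0,0,0,0,1],[0,0,0,0,0,0,1]]'
python3 -m inch '[[0,0,0,0,0,0,1],[0,0,0,0,0,0,1],[0,0,0,0,0,0,1],[0,0,0,0,0,0,1],[0,0,0,0,0,0,1],[0,0,0,0,0,0,1],[0,0,0,0,0,0,1],[0,0,0,0,0,0,1]]'
python3 - <<'E'
from h import *
from rig import r,eyes
f=eyes.grab_frame("scene");dial(f);print(r.sense()["contact_force"])
w=eyes.grab_frame("top")
cv2.imwrite("pics/v7.png",np.hstack([cv2.resize(f["img"][190:240,260:320],(480,400),interpolation=cv2.INTER_CUBIC),cv2.resize(w["img"][130:220,180:250],(311,400),interpolation=cv2.INTER_CUBIC)]))
E
```

```text
clock: 12.7
eef_pos: [609.5, 1.3, 77.4]
tcp_rot: [3.142, 0.0, 2.871]
contact_force: [-0.2, -0.5, 0.3]
opening: -0.001
grasp_force: 0.6
clock: 13.5
eef_pos: [609.5, 1.3, 77.3]
tcp_rot: [3.142, -0.0, 2.871]
contact_force: [-0.1, -1.1, 1.2]
opening: -0.001
grasp_force: 0.6
clock: 14.3
eef_pos: [609.5, 1.3, 77.3]
tcp_rot: [3.142, -0.0, 2.871]
contact_force: [1.1, -1.8, 1.6]
opening: -0.002
grasp_force: 0.6
piv [(18, [289.0, 202.5], array([ 12. ,  -0.2, 154.1])), (12, [301.1, 206.7], array([ 12. ,  29.2, 140.4]))] red [(15, [288.0, 224.8], array([12. ,  0. , 85.5]))] blk [(29, [288.4, 216.0], array([ 12. ,  -0. , 113.3])), (3, [288.0, 223.0], array([12. , -0.2, 91.3]))]
mark-plumb 0.003 pointer-plumb [0.005, 0.0]
[-0.15378234 -0.45249802  0.97081596]
```

View pics/v7.png

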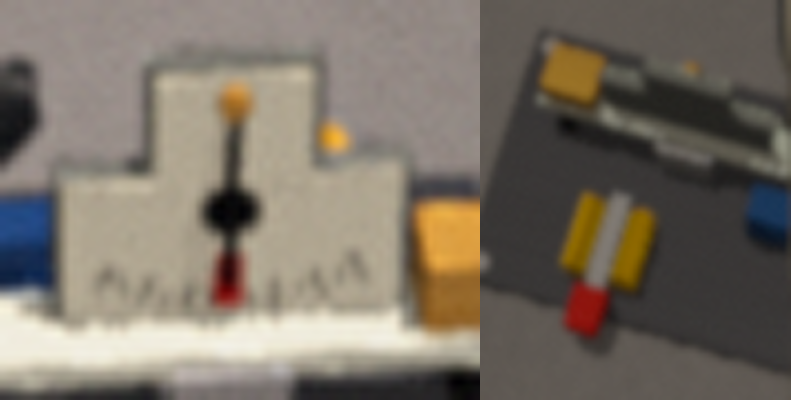

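The pointer runs through the middle of the red mark (left, about (230,280)). The pin lies in the notch with its handle towards the robot (right, (588,310)). Handing in.

```bash
python3 -c "
from rig import r
print(r.sign_off())"
```

```text
the job is handed in; nothing more can be done
None
```

The job is handed in, with no verdict shown: the pin lies released in the notch with its handle towards the robot, and the arm holds the gauge on its stud with the pointer measured within about 0.01 rad of the red mark.

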